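# Close up the row of pots on the display rail

## Robot

A 6-joint arm with a two-finger parallel gripper is mounted at the origin on the work surface. World frame = base frame: x ahead of the robot, y to its left, z up, the work surface at z = 0. Lengths are in m, angles in rad, forces in N, time in s.
With the tool pointing down it reaches from about 0.375 to 0.9 m from the base axis. Payload 3.1 kg.
Tool frame: the origin (TCP) lies on the front face of the gripper's body, between the roots of the fingers; the fingertips stand 73 mm ahead of it and the grasp point (between the pads) lies 54 mm ahead of it (manip.tips_ahead is the distance from the TCP to the fingertips, in m); z points along the fingers, y is the line along which they close (so a half turn about z gives the same grasp; the last joint's range is limited). The gripper opens to 85 mm and grips with 20 to 120 N. Pads are 22 mm wide; open, the fingers measure 114 mm over their backs; the gripper's body (76 mm by 85 mm) begins 54 mm behind the grasp point. The pads swing forward as they close: fully open they stand 13 mm farther back than shut.
Start: joints at [-1.341, 0.527, 1.433, -0, 1.181, -0.178], TCP at [0.248, -0.574, 0.304] pointing down, gripper open.
Joint ranges: [-3.08, 3.08], [-0.75, 2.2], [0.22, 2.44], [-1.43, 4.57], [0, 2.65], [-2.85, 2.85]. Speed limits (rad/s): [2.79, 2.79, 3.14, 3.14, 3.14, 3.14].

## Interface

Orientations are given as a unit quaternion [x, y, z, w].
In Python, from station import sense, eyes, workorder, manip gives the robot as it stands.
- The arm moves only by the shell command python3 -m inch 'ROWS' [OPENING] [FORCE]. ROWS is JSON, a list of rows, each an object of numbers: "dx", "dy", "dz": the shift along the tool's x, y, z in cm; "wx", "wy", "wz": the turn, a rotation vector about the tool's x, y, z in degrees. In form: [{"dx": .., "dy": .., "dz": .., "wx": .., "wy": .., "wz": ..}, ...]. A call has 1 to 10 rows; each row shifts and turns the commanded pose from where the row before left it, along the tool's axes as they then stand; what a row does not reach is not made up. A row lasts 1/8 s, in which the tool goes at most 62.5 mm and 10.7 degrees, less where a joint would pass 70% of its speed; a pose out of reach is approached as far as the arm can. A call with a gripper value outside its range is refused whole. OPENING is the opening, from 0 (shut) to 1 (fully open), set as the call begins (- or left out, the last holds). The fingers move at their own pace and stop on an object; FORCE is the grip in N (left out, the last holds). Time passes only in rows, so rows that do not move let the fingers close. It gives the time, the measured TCP pose, the force, the opening and the grip force at its end, in the units of the state.
- sense(): the state, without advancing time (a new reading comes with each control period).
- eyes.snapshot(name): name is "scene" or "top" or "wrist"; returns the picture (384x512x3 uint8, red, green, blue); there is no depth.
- eyes.camera_params(name): a dict with "fx", "fy", "cx", "cy" (pixels), "rvec" (rotation vector, rad) and "tvec" (3), from world to camera coordinates, as OpenCV has them. Camera axes: x right, y down, z forward; pixel columns grow to the right and rows downward; lengths in m; the calibration is good to about 2 mm. The wrist camera is an equidistant fisheye: a pixel r from the principal point sees the ray r / f radians off the axis. A picture is of the moment at which its call begins: read the wrist's pose just before it. camera_params takes no time and is no camera call; for the wrist camera it gives the pose at the moment of the call.
- workorder.sign_off(): hands the job in; it is judged then, once.
The state is a dict: "t": time; "q": joint angles; "qd": joint speeds; "tau": joint torques, N m; "tcp_pos": TCP position; "tool_rot": TCP orientation; "force": force on the tool from outside, world axes, zero at the start; "ft_torque": the same for the moment, N m; "finger_gap": opening from 0.0 (shut) to 1.0 (fully open); "gripper_force": force on a finger pad.
Only numpy, scipy, OpenCV 4.12 (cv2) and the standard library are available. Lean on these libraries where they do the work, as an engineer would, in place of code of your own. Each camera call takes 0.05 s, during which the arm holds its last target. There are 200 camera calls.

## Task

Push the row of four square pots along the wooden rail as one train, pushing only on the last pot, until the first is hard against the end stop and all four stand closed up. Then push the metal keeper bar beside it round until it lies fully across the rail behind the row. Only push: do not lift or tip any pot, and leave everything else on the desk where it stands.

Things in the scene. Friction and masses are not known exactly. Their poses are not given: they have to be found in the camera images.
- rail: fixed wooden channel 367 mm long; x runs along it to the end stop, z up, +y is the robot's side. Origin: on the table under the channel's centre line. Floor 10 mm above the table, 50 mm wide between lips (8 mm thick, tops 20 mm above the table), from x = -190 mm (open end) to x = +165 mm (face of the end stop, a block 12 mm thick and 50 mm high).
- rail_stop (a point): foot of the end stop's face, on the channel floor and centre line. The home row (four pots touching one another and the stop) has pot centres 23, 69, 115 and 161 mm from this face and its rear face 184 mm from it.
- rail_open_end (a point): middle of the channel floor's edge at the open end, 355 mm from the stop's face
- keeper (a joint): angle (rad) of the keeper, a bare metal bar (14 mm thick, 18 mm high) on a pin beside the rail: 0 = open, parallel to the rail, pointing away from the stop (starts 0 to 0.25); turns counter-clockwise seen from above to a hard stop at 1.571 = square across the channel (pointing to rail -y), its face 4 mm behind the home row. Stays where it is left; about 0.7 N at its free end moves it.
- keeper_pivot (a point): point on the keeper's pin, half-way up the bar (35 mm above the table; the bar's underside is at 26 mm and its top at 44 mm). In the rail's frame at x = -30 mm, y = +60 mm. A brass pin head stands 4 mm above the bar.
- keeper_tip (a point): the very end of the keeper's free (rounded) end, half-way up the bar, 75 mm from the pin
- pot1: square white ceramic plant pot, empty, open at the top, 46 x 46 mm and 55 mm high, walls 4 mm, sides upright with a rim round the top, about 0.13 kg (90 to 180 g). Origin: centre of its underside, z up. It stands in the rail's channel, sides parallel to the rail. First of the row, nearest the end stop; at the start its front face is 60 to 110 mm short of it.
- pot2: square white ceramic plant pot, empty, open at the top, 46 x 46 mm and 55 mm high, walls 4 mm, sides upright with a rim round the top, about 0.13 kg (90 to 180 g). Origin: centre of its underside, z up. It stands in the rail's channel, sides parallel to the rail. Second of the row, touching pot1.
- pot3: square white ceramic plant pot, empty, open at the top, 46 x 46 mm and 55 mm high, walls 4 mm, sides upright with a rim round the top, about 0.13 kg (90 to 180 g). Origin: centre of its underside, z up. It stands in the rail's channel, sides parallel to the rail. Third of the row.
- pot4: square white ceramic plant pot, empty, open at the top, 46 x 46 mm and 55 mm high, walls 4 mm, sides upright with a rim round the top, about 0.13 kg (90 to 180 g). Origin: centre of its underside, z up. It stands in the rail's channel, sides parallel to the rail. Last of the row, farthest from the end stop: its rear face, towards the rail's open end, is the one to push.
- round_pot: bystander: round terracotta pot, 60 mm wide at the rim, 55 mm high, on the table on the far side of the rail; origin at the centre of its underside
- lidded_jar: bystander: small glass jar with a steel lid, 56 mm wide, 75 mm high, on the far side of the rail; origin at the centre of its underside
- trowel: bystander: hand trowel lying on the table on the robot's side of the rail, 266 mm long, 22 mm high; origin on the table near its middle, x towards the blade (blade's end at +136 mm, handle's at -130 mm)
- water_bottle: bystander: clear bottle with a blue cap, 86 mm wide, 240 mm high, right of the rail (-y); origin at the centre of its underside
- pencil_cup: bystander: yellow cup with pencils, 72 mm wide, 95 mm high (pencils to 170 mm), left of the rail (+y); origin at the centre of its underside
- spool: bystander: bare wooden spool, 44 mm wide, 42 mm high, on the far side of the rail near the end stop; origin at the centre of its underside
Mind the look-alikes: they are no part of the job. Leave any turquoise look-alike of the pot4 alone. Leave any green look-alike of the pot3 alone.

How it is judged:
By the outcome, as a careful person would: the job done as asked, in the order asked, and still so for the second after the job is handed in, with the robot touching nothing.
It also fails if it takes over 40 s, if anything falls off the work surface, if the arm or the gripper's body presses on something with over 40 N, if the wrist force passes 120 N, or if a joint passes its speed limit or range.

## Working session

There is one attempt and no reset: what is moved stays moved. The work goes in short steps, Python scripts to look and compute and a shell command to move; the robot and the scene stay as the last step left them, time stands still between calls to the robot, and variables do not carry over. Pictures are saved under pics/ and viewed, at most 10 in all, crops included, and the job is handed in when it is done.

```bash
mkdir -p pics
python3 - <<'E'
from station import sense, eyes, manip
import cv2
s=sense();print(s['t'],s['tcp_pos'],s['tool_rot'],s['force'],s['finger_gap'],manip.tips_ahead)
for n in("scene","top"):
    cv2.imwrite(f"pics/{n}0.png",eyes.snapshot(n)[:,:,::-1])
    p=eyes.camera_params(n);print(n,p)
E
```

```text
0.0 [ 0.24774996 -0.57318441  0.30295124] [ 9.79282402e-01  2.02496507e-01 -3.97846420e-05 -1.06784930e-03] [-0.39246518  0.43153805  0.96057536] 0.9989939977500263 0.0726
scene {'fx': 434.43425302295316, 'fy': 434.43425302295316, 'cx': 256.28039029966726, 'cy': 190.09879638139907, 'rvec': array([ 1.96070429,  1.79036764, -0.52259248]), 'tvec': array([-0.03637953, -0.46803742,  1.53324304])}
top {'fx': 460.83141188012286, 'fy': 460.83141188012286, 'cx': 254.29478355981456, 'cy': 185.92906722815545, 'rvec': array([ 2.17464023, -2.13209343,  0.12884799]), 'tvec': array([-0.008462  ,  0.5781365 ,  1.38641729])}
```

View pics/scene0.png

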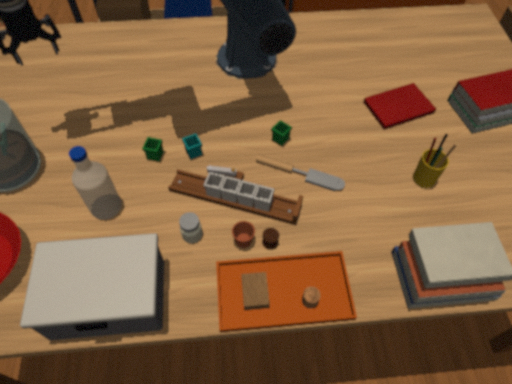

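View pics/top0.png

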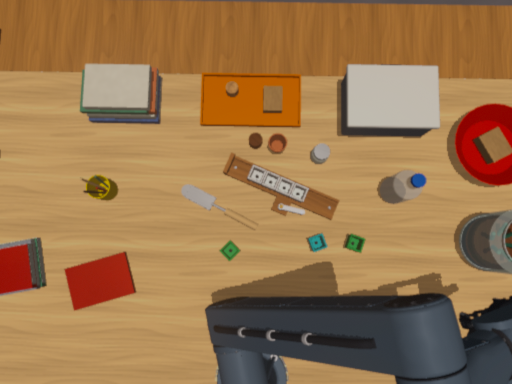

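The top view shows the rail running from the end stop at about (232,165) to the open end at about (335,208). The four pots are between (255,172) and (300,191), and the keeper is at (280–303,207). I'll zoom in for more precise pixels.

Run:
```python
import cv2,numpy as np
t=cv2.imread("pics/top0.png")[145:225,215:345]; s=cv2.imread("pics/scene0.png")[160:225,160:310]
t=cv2.resize(t,None,fx=5,fy=5,interpolation=2)[:, :650]
s=cv2.resize(s,None,fx=5,fy=5,interpolation=2)
cv2.imwrite("pics/topc.png",t);cv2.imwrite("pics/scc.png",s)
```

```text
(no output)
```

View pics/topc.png

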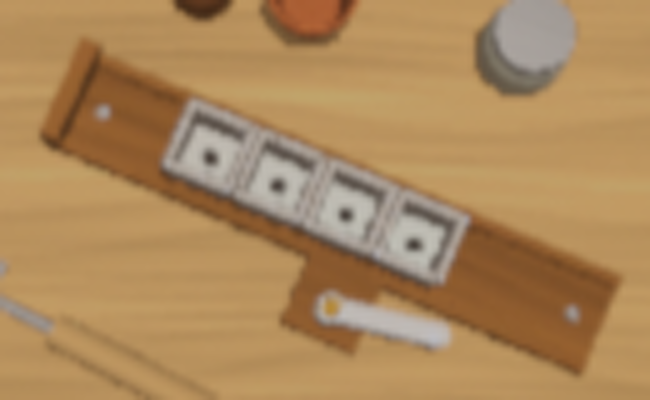

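View pics/scc.png

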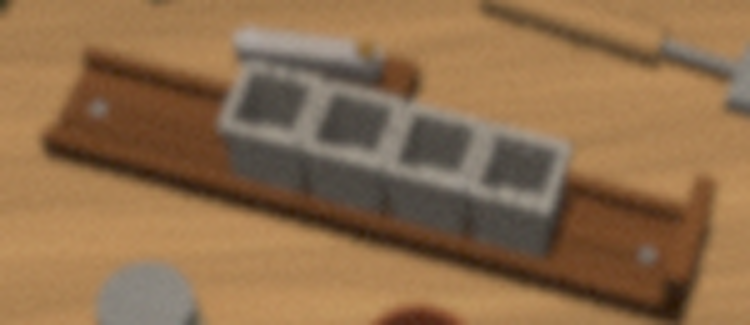

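```bash
cat > h.py <<'E'
import numpy as np,cv2
from station import eyes
def ray(n,u,v,z,P=None):
    P=P or eyes.camera_params(n); R=cv2.Rodrigues(P['rvec'])[0]
    d=R.T@np.array([(u-P['cx'])/P['fx'],(v-P['cy'])/P['fy'],1]); c=-R.T@P['tvec']
    return c+d*(z-c[2])/d[2]
E
python3 - <<'E'
from h import *
np.set_printoptions(precision=4,suppress=True)
T=lambda u,v,z:ray("top",(u+.5)/5-.5+215,(v+.5)/5-.5+145,z)[:2]
S=lambda u,v,z:ray("scene",(u+.5)/5-.5+160,(v+.5)/5-.5+160,z)[:2]
holes=[T(*p,.014) for p in[(210,157),(279,186),(346,214),(414,244)]]
rim=[T(*p,.065) for p in[(190,98),(470,215),(440,285),(162,172)]]
rimS=[S(*p,.065) for p in[(245,63),(218,130),(570,140),(555,205)]]
oe=[T(621,278,.02),T(580,374,.02)]
st=[T(102,50,.05),T(57,147,.05)]
k=T(330,306,.048);kt=T(452,338,.035)
screws=[T(103,112,.01),T(573,313,.01)]; scS=[S(97,108,.01),S(648,255,.01)]
kS=S(368,48,.048)
for n in"holes rim rimS oe st k kt kS screws scS".split():print(n,np.array(eval(n)).tolist() and np.round(eval(n),4).tolist())
x=screws[0]-screws[1];print(np.linalg.norm(x),np.degrees(np.arctan2(x[1],x[0])))
for a,b in[(rim[1],rim[0]),(rim[2],rim[3]),(holes[3],holes[0]),(oe[1],oe[0]),(st[1],st[0]),(scS[0],scS[1])]:
    d=b-a;print(np.linalg.norm(d),np.degrees(np.arctan2(d[1],d[0])))
E
```

```text
holes [[0.6126, -0.0035], [0.5951, -0.0472], [0.5782, -0.0894], [0.5601, -0.1322]]
rim [[0.6411, 0.0092], [0.5727, -0.1614], [0.5299, -0.1436], [0.5953, 0.0253]]
rimS [[0.5342, -0.1448], [0.5768, -0.1606], [0.5993, 0.0252], [0.639, 0.0127]]
oe [[0.5407, -0.2604], [0.4805, -0.2349]]
st [[0.6727, 0.0643], [0.6117, 0.0904]]
k [0.5173, -0.0784]
kt [0.5002, -0.1541]
kS [0.5175, -0.0774]
screws [[0.6407, 0.0647], [0.5191, -0.2322]]
scS [[0.5185, -0.232], [0.6413, 0.0654]]
0.3208557664419128 67.73274265406708
0.18387833953534957 68.14884335572461
0.18112035982477595 68.81539752787288
0.13900702412860905 67.78982385688674
0.06531057955079972 -22.985521634017527
0.06638052054203596 -23.141099743523018
0.32178687627840186 67.57185539262098
```

The rail origin comes out at about (0.583, -0.0745) with a yaw of 67.7°. Pot 4's rear face is at rail x ≈ -84 mm, which leaves about 65 mm to push, and the keeper is at about 0.17 rad. I'll close the gripper and move over the channel behind pot 4.

```bash
python3 -m inch '[{"dx":4.2,"dy":-2.4},{"dx":4.2,"dy":-2.4},{"dx":4.2,"dy":-2.4},{"dx":4.2,"dy":-2.4},{"dx":4.2,"dy":-2.4},{"dx":4.2,"dy":-2.4},{"dx":4.2,"dy":-2.4},{"dx":4.2,"dy":-2.4},{"dx":4.2,"dy":-2.4},{"dx":4.2,"dy":-2.4}]' 0 30
python3 -m inch '[{"wz":-8.9,"dz":2},{"wz":-8.9,"dz":2},{"wz":-8.9,"dz":2},{"wz":-8.9,"dz":2},{"wz":-8.7,"dz":2},{}]'
cat >> h.py <<'E'
from scipy.spatial.transform import Rotation as Ro
from station import sense
O=np.array([.5834,-.0745,0]); A=Ro.from_euler('z',67.7,degrees=True).as_matrix()
def st(L=.0726):
    s=sense();R=Ro.from_quat(s['tool_rot']).as_matrix();p=s['tcp_pos']
    print('t',round(s['t'],2),'tcp rail mm',(A.T@(p-O)*1e3).round(1),'tip',(A.T@(p+R[:,2]*L-O)*1e3).round(1),'toolaxes in rail cols\n',(A.T@R).round(3),'F rail',(A.T@s['force']).round(1),s['finger_gap'])
E
python3 -c "
from h import *
st()"
```

```text
t 0.1 tcp rail mm [-588.8  121.3  303. ] tip [-588.7  121.4  230.4] toolaxes in rail cols
 [[ 0.715 -0.699  0.002]
 [-0.699 -0.715  0.001]
 [ 0.    -0.002 -1.   ]] F rail [-0.3 -0.4 -1.4] 0.998775191975532invalid input at $[0]: expected keys dx, dy, dz, wx, wy, wz
invalid input at $[0]: expected keys dx, dy, dz, wx, wy, wz
```

Every row needs all six keys, so I'll retype the move in full.

```bash
python3 -m inch '[{"dx":4.2,"dy":-2.4,"dz":0,"wx":0,"wy":0,"wz":0},{"dx":4.2,"dy":-2.4,"dz":0,"wx":0,"wy":0,"wz":0},{"dx":4.2,"dy":-2.4,"dz":0,"wx":0,"wy":0,"wz":0},{"dx":4.2,"dy":-2.4,"dz":0,"wx":0,"wy":0,"wz":0},{"dx":4.2,"dy":-2.4,"dz":0,"wx":0,"wy":0,"wz":0},{"dx":4.2,"dy":-2.4,"dz":0,"wx":0,"wy":0,"wz":0},{"dx":4.2,"dy":-2.4,"dz":0,"wx":0,"wy":0,"wz":0},{"dx":4.2,"dy":-2.4,"dz":0,"wx":0,"wy":0,"wz":0},{"dx":4.2,"dy":-2.4,"dz":0,"wx":0,"wy":0,"wz":0},{"dx":4.2,"dy":-2.4,"dz":0,"wx":0,"wy":0,"wz":0}]' 0 30
python3 -m inch '[{"dx":0,"dy":0,"dz":2,"wx":0,"wy":0,"wz":-8.9},{"dx":0,"dy":0,"dz":2,"wx":0,"wy":0,"wz":-8.9},{"dx":0,"dy":0,"dz":2,"wx":0,"wy":0,"wz":-8.9},{"dx":0,"dy":0,"dz":2,"wx":0,"wy":0,"wz":-8.9},{"dx":0,"dy":0,"dz":2,"wx":0,"wy":0,"wz":-8.7},{"dx":0,"dy":0,"dz":0,"wx":0,"wy":0,"wz":0}]'
python3 -c "
from h import *
st()"
```

```text
t: 1.35
tcp_pos: [0.5389, -0.1853, 0.3035]
tool_rot: [0.979, 0.203, -0.0, -0.0]
force: [0.5, -0.3, -0.3]
finger_gap: 0.0
gripper_force: 0.0
t: 2.1
tcp_pos: [0.5372, -0.1862, 0.2022]
tool_rot: [0.831, 0.556, -0.001, -0.002]
force: [0.3, 0.8, 0.3]
finger_gap: -0.001
gripper_force: 0.0
t 2.1 tcp rail mm [-120.9    0.4  202.2] tip [-120.9    0.7  129.6] toolaxes in rail cols
 [[ 1.    -0.002  0.001]
 [-0.002 -1.     0.005]
 [ 0.001 -0.005 -1.   ]] F rail [0.8 0.1 0.3] -0.0010911168576823182
```

```bash
python3 -m inch '[{"dx":-0.5,"dy":0,"dz":0,"wx":0,"wy":6,"wz":0},{"dx":-0.5,"dy":0,"dz":0,"wx":0,"wy":6,"wz":0},{"dx":-0.5,"dy":0,"dz":2.4,"wx":0,"wy":0,"wz":0},{"dx":-0.5,"dy":0,"dz":2.4,"wx":0,"wy":0,"wz":0},{"dx":-0.5,"dy":0,"dz":2.4,"wx":0,"wy":0,"wz":0},{"dx":-0.5,"dy":0,"dz":2.2,"wx":0,"wy":0,"wz":0},{"dx":0,"dy":0,"dz":0,"wx":0,"wy":0,"wz":0}]'
python3 -c "
from h import *
st()
for n in('scene','wrist'):
    im=eyes.snapshot(n)[:,:,::-1]
    if n=='scene': im=cv2.resize(im[120:240,140:320],None,fx=4,fy=4,interpolation=2)
    cv2.imwrite(f'pics/{n}1.png',im)
"
```

```text
t: 2.98
tcp_pos: [0.5341, -0.1958, 0.1066]
tool_rot: [0.827, 0.553, 0.086, -0.059]
force: [-0.1, 0.2, -0.0]
finger_gap: -0.001
gripper_force: 0.0
t 2.98 tcp rail mm [-131.    -0.4  106.6] tip [-115.8   -0.2   35.6] toolaxes in rail cols
 [[ 0.978 -0.003  0.209]
 [-0.003 -1.     0.002]
 [ 0.209 -0.003 -0.978]] F rail [ 0.1  0.2 -0. ] -0.0009239253595385634
```

View pics/scene1.png

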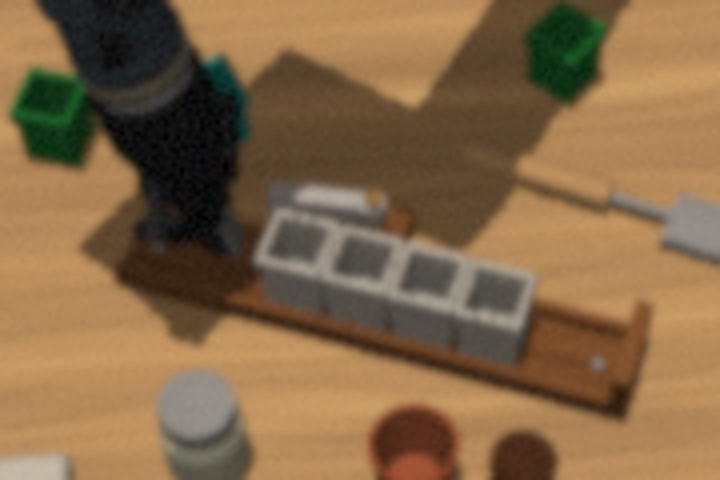

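View pics/wrist1.png

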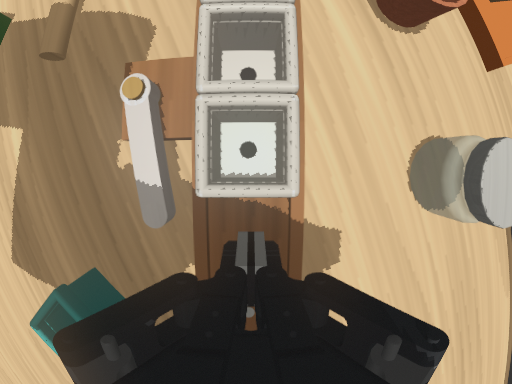

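The wrist view shows the shut fingertips centred in the channel at about (250,240), with pot 4's rear edge at about row 195. The keeper is well to the left, running from (135,90) to (157,220). I'll lower slightly, close up and push.

```bash
python3 -m inch '[{"dx":-0.1,"dy":0,"dz":0.5,"wx":0,"wy":0,"wz":0},{"dx":0.49,"dy":0,"dz":0.105,"wx":0,"wy":0,"wz":0},{"dx":0.49,"dy":0,"dz":0.105,"wx":0,"wy":0,"wz":0},{"dx":0.49,"dy":0,"dz":0.105,"wx":0,"wy":0,"wz":0},{"dx":0.3,"dy":0,"dz":0.06,"wx":0,"wy":0,"wz":0},{"dx":0.3,"dy":0,"dz":0.06,"wx":0,"wy":0,"wz":0},{"dx":0.3,"dy":0,"dz":0.06,"wx":0,"wy":0,"wz":0},{"dx":0.3,"dy":0,"dz":0.06,"wx":0,"wy":0,"wz":0},{"dx":0.4,"dy":0,"dz":0.085,"wx":0,"wy":0,"wz":0},{"dx":0.4,"dy":0,"dz":0.085,"wx":0,"wy":0,"wz":0}]'
python3 -c "
from h import *
st()"
```

```text
t: 4.32
tcp_pos: [0.5481, -0.1632, 0.1023]
tool_rot: [0.826, 0.554, 0.087, -0.058]
force: [-2.1, -3.7, 0.1]
finger_gap: -0.0
gripper_force: 2.0
t 4.33 tcp rail mm [-95.4  -0.9 102.3] tip [-80.4  -1.   31.3] toolaxes in rail cols
 [[ 0.978 -0.001  0.208]
 [-0.001 -1.    -0.   ]
 [ 0.208  0.    -0.978]] F rail [-4.2  0.5  0.1] -0.0002534171277915334
```

```bash
python3 -m inch '[{"dx":0.4,"dy":0,"dz":0.085,"wx":0,"wy":0,"wz":0},{"dx":0.4,"dy":0,"dz":0.085,"wx":0,"wy":0,"wz":0},{"dx":0.4,"dy":0,"dz":0.085,"wx":0,"wy":0,"wz":0},{"dx":0.4,"dy":0,"dz":0.085,"wx":0,"wy":0,"wz":0},{"dx":0.4,"dy":0,"dz":0.085,"wx":0,"wy":0,"wz":0},{"dx":0.4,"dy":0,"dz":0.085,"wx":0,"wy":0,"wz":0},{"dx":0.4,"dy":0,"dz":0.085,"wx":0,"wy":0,"wz":0},{"dx":0.4,"dy":0,"dz":0.085,"wx":0,"wy":0,"wz":0},{"dx":0.4,"dy":0,"dz":0.085,"wx":0,"wy":0,"wz":0}]'
python3 -c "
from h import *
st()
cv2.imwrite('pics/wrist2.png',eyes.snapshot('wrist')[:,:,::-1])"
```

```text
t: 5.45
tcp_pos: [0.562, -0.1289, 0.1023]
tool_rot: [0.826, 0.554, 0.087, -0.058]
force: [-2.2, -4.2, -0.9]
finger_gap: 0.003
gripper_force: 1.9
t 5.45 tcp rail mm [-58.5  -0.9 102.3] tip [-43.4  -0.9  31.3] toolaxes in rail cols
 [[ 0.978 -0.001  0.208]
 [-0.001 -1.    -0.   ]
 [ 0.208 -0.    -0.978]] F rail [-4.7  0.5 -0.9] 0.0029884509801780704
```

View pics/wrist2.png

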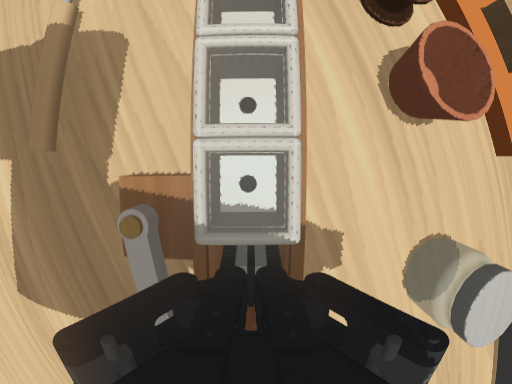

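The wrist view shows the train intact and straight. The tips press pot 4's rear face at about (250,243), and the keeper is untouched at (130,227). I'll push the remaining 13 mm or so slowly.

```bash
python3 -m inch '[{"dx":0.2,"dy":0,"dz":0.042,"wx":0,"wy":0,"wz":0},{"dx":0.2,"dy":0,"dz":0.042,"wx":0,"wy":0,"wz":0},{"dx":0.2,"dy":0,"dz":0.042,"wx":0,"wy":0,"wz":0},{"dx":0.2,"dy":0,"dz":0.042,"wx":0,"wy":0,"wz":0},{"dx":0.2,"dy":0,"dz":0.042,"wx":0,"wy":0,"wz":0}]'
python3 -c "
from h import *
st()"
```

```text
t: 6.12
tcp_pos: [0.5658, -0.1196, 0.1023]
tool_rot: [0.826, 0.554, 0.087, -0.058]
force: [-1.1, -4.9, -0.5]
finger_gap: 0.001
gripper_force: 1.8
t 6.12 tcp rail mm [-48.4  -0.8 102.3] tip [-33.3  -0.8  31.3] toolaxes in rail cols
 [[ 0.978 -0.001  0.208]
 [-0.001 -1.     0.   ]
 [ 0.208 -0.    -0.978]] F rail [-4.9 -0.8 -0.5] 0.0009124541571423838
```

```bash
python3 -m inch '[{"dx":0.1,"dy":0,"dz":0.021,"wx":0,"wy":0,"wz":0},{"dx":0.1,"dy":0,"dz":0.021,"wx":0,"wy":0,"wz":0},{"dx":0.1,"dy":0,"dz":0.021,"wx":0,"wy":0,"wz":0}]'
python3 -m inch '[{"dx":0.1,"dy":0,"dz":0.021,"wx":0,"wy":0,"wz":0},{"dx":0.05,"dy":0,"dz":0.01,"wx":0,"wy":0,"wz":0}]'
python3 -c "
from h import *
st()"
```

```text
t: 6.5
tcp_pos: [0.567, -0.1168, 0.1023]
tool_rot: [0.826, 0.554, 0.087, -0.058]
force: [-1.2, -4.1, -0.2]
finger_gap: -0.0
gripper_force: 1.8
t: 6.75
tcp_pos: [0.5674, -0.116, 0.1023]
tool_rot: [0.826, 0.554, 0.086, -0.058]
force: [-3.4, -6.0, 0.3]
finger_gap: -0.002
gripper_force: 3.6
t 6.75 tcp rail mm [-44.4  -0.9 102.3] tip [-29.4  -0.9  31.3] toolaxes in rail cols
 [[ 0.978  0.     0.207]
 [ 0.    -1.    -0.   ]
 [ 0.207  0.    -0.978]] F rail [-6.8  0.8  0.3] -0.0024314888002753914
```

Force is rising, so the row may be at the stop. I'll confirm with small steps.

```bash
python3 -m inch '[{"dx":0.06,"dy":0,"dz":0.012,"wx":0,"wy":0,"wz":0}]'
python3 -m inch '[{"dx":0.06,"dy":0,"dz":0.012,"wx":0,"wy":0,"wz":0},{"dx":0,"dy":0,"dz":0,"wx":0,"wy":0,"wz":0}]'
python3 -c "
from h import *
st()"
```

```text
t: 6.88
tcp_pos: [0.5674, -0.1158, 0.1023]
tool_rot: [0.826, 0.554, 0.086, -0.058]
force: [-4.8, -8.9, 0.9]
finger_gap: -0.0
gripper_force: 4.6
t: 7.12
tcp_pos: [0.5675, -0.1158, 0.1024]
tool_rot: [0.826, 0.554, 0.086, -0.057]
force: [-5.8, -8.7, 0.5]
finger_gap: 0.0
gripper_force: 5.0
t 7.12 tcp rail mm [-44.2  -0.9 102.4] tip [-29.3  -1.   31.3] toolaxes in rail cols
 [[ 0.979  0.001  0.205]
 [ 0.001 -1.    -0.   ]
 [ 0.205  0.    -0.979]] F rail [-10.2   2.1   0.5] 9.69385424104139e-05
```

The row is hard against the stop: 10 N at a standstill, with no further travel. I'll back off, rise, cross to the robot's side of the keeper and descend.

```bash
python3 -m inch '[{"dx":-0.5,"dy":0,"dz":-0.1,"wx":0,"wy":0,"wz":0},{"dx":-1.7,"dy":0,"dz":-0.36,"wx":0,"wy":0,"wz":0},{"dx":-2,"dy":0,"dz":-0.42,"wx":0,"wy":0,"wz":0},{"dx":0.83,"dy":0,"dz":-3.9,"wx":0,"wy":0,"wz":0},{"dx":-0.2,"dy":-1,"dz":-2.5,"wx":0,"wy":0,"wz":0},{"dx":-1.2,"dy":-4.3,"dz":-0.25,"wx":0,"wy":0,"wz":0},{"dx":-1.2,"dy":-4.3,"dz":-0.25,"wx":0,"wy":0,"wz":0},{"dx":0,"dy":0,"dz":0,"wx":0,"wy":0,"wz":0}]'
python3 -c "
from h import *
st()
cv2.imwrite('pics/wrist3.png',eyes.snapshot('wrist')[:,:,::-1])"
```

```text
t: 8.12
tcp_pos: [0.447, -0.1459, 0.1661]
tool_rot: [0.827, 0.552, 0.086, -0.061]
force: [-0.2, -0.8, -0.1]
finger_gap: 0.002
gripper_force: 0.0
t 8.12 tcp rail mm [-117.8   99.1  166.1] tip [-102.6   99.4   95.1] toolaxes in rail cols
 [[ 0.978 -0.003  0.21 ]
 [-0.004 -1.     0.005]
 [ 0.21  -0.006 -0.978]] F rail [-0.8 -0.1 -0.1] 0.0022379994640371113
```

View pics/wrist3.png

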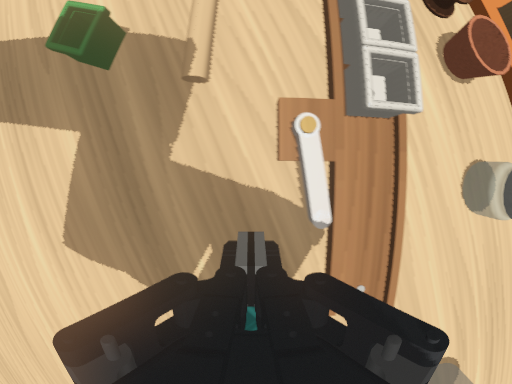

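The wrist view shows the keeper from its pin at (308,125) to its tip at (320,222), clear of the fingers. Teal shows at (250,318), behind the fingers, so I'll check where the turquoise pot is before descending.

Run:
```python
from h import *
im=cv2.imread('pics/top0.png')[225:265,295:335];h=cv2.cvtColor(im,cv2.COLOR_BGR2HSV)
m=cv2.inRange(h,(84,90,40),(100,255,255));n=cv2.connectedComponentsWithStats(m)
i=1+n[2][1:,4].argmax();c=cv2.findContours((n[1]==i).astype('uint8'),0,1)[0][0][:,0]+[295,225]
for z in(0.,.055):
  p=np.array([A.T@(ray('top',*q,z)-O)*1e3 for q in c.astype(float)]);print(z,p[:,:2].min(0),p[:,:2].max(0),n[2][i,4])
```

```text
0.0 [-208.18977305   86.11404091] [-150.14942907  143.39405572] 190
0.055 [-200.58326137   90.25931403] [-144.74753823  145.36358856] 190
```

The turquoise pot spans rail x -205 to -145 mm, clear of the descent path at x ≈ -93, and the gripper body stays above it.

```bash
python3 -m inch '[{"dx":0.3,"dy":0.75,"dz":2,"wx":0,"wy":0,"wz":0},{"dx":-0.2,"dy":0.75,"dz":2.2,"wx":0,"wy":0,"wz":0},{"dx":-0.45,"dy":0,"dz":2.2,"wx":0,"wy":0,"wz":0},{"dx":0,"dy":0,"dz":0,"wx":0,"wy":0,"wz":0}]'
python3 -c "
from h import *
st()"
```

```text
t: 8.68
tcp_pos: [0.4692, -0.144, 0.1015]
tool_rot: [0.826, 0.553, 0.087, -0.059]
force: [0.3, -0.2, 1.0]
finger_gap: -0.0
gripper_force: 0.0
t 8.68 tcp rail mm [-107.6   79.3  101.5] tip [-92.5  79.4  30.5] toolaxes in rail cols
 [[ 0.978 -0.001  0.208]
 [-0.001 -1.     0.001]
 [ 0.208 -0.001 -0.978]] F rail [-0.1 -0.3  1. ] -0.0003085917917610901
```

```bash
python3 -m inch '[{"dx":-0.04,"dy":0.56,"dz":0,"wx":0,"wy":0,"wz":0},{"dx":-0.04,"dy":0.56,"dz":0,"wx":0,"wy":0,"wz":0},{"dx":-0.04,"dy":0.56,"dz":0,"wx":0,"wy":0,"wz":0},{"dx":-0.04,"dy":0.56,"dz":0,"wx":0,"wy":0,"wz":0},{"dx":-0.04,"dy":0.56,"dz":0,"wx":0,"wy":0,"wz":0},{"dx":0.17,"dy":0.55,"dz":0.037,"wx":0,"wy":0,"wz":0},{"dx":0.17,"dy":0.55,"dz":0.037,"wx":0,"wy":0,"wz":0},{"dx":0.17,"dy":0.55,"dz":0.037,"wx":0,"wy":0,"wz":0},{"dx":0.17,"dy":0.55,"dz":0.037,"wx":0,"wy":0,"wz":0}]'
python3 -c "
from h import *
st()
cv2.imwrite('pics/wrist4.png',eyes.snapshot('wrist')[:,:,::-1])"
```

```text
t: 9.8
tcp_pos: [0.5171, -0.1578, 0.1022]
tool_rot: [0.826, 0.554, 0.087, -0.058]
force: [-0.4, 0.6, 0.8]
finger_gap: -0.001
gripper_force: 0.3
t 9.8 tcp rail mm [-102.2   29.7  102.2] tip [-87.2  29.7  31.2] toolaxes in rail cols
 [[ 0.978 -0.     0.208]
 [-0.    -1.    -0.   ]
 [ 0.208  0.    -0.978]] F rail [0.4 0.6 0.8] -0.0014487202650099254
```

View pics/wrist4.png

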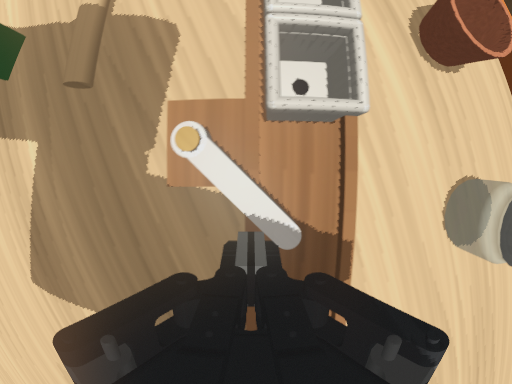

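The wrist view shows the keeper about half round, from its pin at (187,138) to its tip at (290,240), with the fingers behind it. I'll carry on along the arc.

```bash
python3 -m inch '[{"dx":0.385,"dy":0.46,"dz":0.083,"wx":0,"wy":0,"wz":0},{"dx":0.385,"dy":0.46,"dz":0.083,"wx":0,"wy":0,"wz":0},{"dx":0.385,"dy":0.46,"dz":0.083,"wx":0,"wy":0,"wz":0},{"dx":0.385,"dy":0.46,"dz":0.083,"wx":0,"wy":0,"wz":0},{"dx":0.385,"dy":0.22,"dz":0.083,"wx":0,"wy":0,"wz":0},{"dx":0.385,"dy":0.22,"dz":0.083,"wx":0,"wy":0,"wz":0},{"dx":0.385,"dy":0.22,"dz":0.083,"wx":0,"wy":0,"wz":0},{"dx":0.385,"dy":0.22,"dz":0.083,"wx":0,"wy":0,"wz":0},{"dx":0.3,"dy":0.22,"dz":0.063,"wx":0,"wy":0,"wz":0}]'
python3 -m inch '[{"dx":0.1,"dy":0,"dz":0.02,"wx":0,"wy":0,"wz":0},{"dx":0.1,"dy":0,"dz":0.02,"wx":0,"wy":0,"wz":0},{"dx":0.1,"dy":0,"dz":0.02,"wx":0,"wy":0,"wz":0}]'
python3 -c "
from h import *
st()"
```

```text
t: 10.98
tcp_pos: [0.5573, -0.1368, 0.1022]
tool_rot: [0.826, 0.554, 0.087, -0.058]
force: [-0.4, -0.7, -0.3]
finger_gap: 0.001
gripper_force: 0.3
t: 11.35
tcp_pos: [0.5585, -0.1344, 0.1023]
tool_rot: [0.826, 0.554, 0.087, -0.058]
force: [1.0, -0.1, -0.5]
finger_gap: 0.001
gripper_force: 0.4
t 11.35 tcp rail mm [-64.9   0.3 102.3] tip [-49.8   0.2  31.3] toolaxes in rail cols
 [[ 0.978 -0.001  0.208]
 [-0.001 -1.    -0.001]
 [ 0.208  0.001 -0.978]] F rail [ 0.3 -1.  -0.5] 0.0014911218646108703
```

```bash
python3 -m inch '[{"dx":0.1,"dy":0,"dz":0.02,"wx":0,"wy":0,"wz":0},{"dx":0.1,"dy":0,"dz":0.02,"wx":0,"wy":0,"wz":0}]'
python3 -m inch '[{"dx":0.08,"dy":0,"dz":0.017,"wx":0,"wy":0,"wz":0}]'
python3 -m inch '[{"dx":0.06,"dy":0,"dz":0.012,"wx":0,"wy":0,"wz":0}]'
python3 -c "
from h import *
st()"
```

```text
t: 11.6
tcp_pos: [0.5591, -0.1323, 0.1023]
tool_rot: [0.826, 0.554, 0.087, -0.058]
force: [0.7, -1.1, 0.3]
finger_gap: -0.002
gripper_force: 0.4
t: 11.72
tcp_pos: [0.5593, -0.132, 0.1023]
tool_rot: [0.826, 0.554, 0.087, -0.058]
force: [-1.5, -4.9, 0.7]
finger_gap: -0.001
gripper_force: 2.3
t: 11.85
tcp_pos: [0.5594, -0.1318, 0.1023]
tool_rot: [0.826, 0.554, 0.086, -0.057]
force: [-3.7, -7.0, 1.3]
finger_gap: -0.0
gripper_force: 3.3
t 11.85 tcp rail mm [-62.1   0.4 102.3] tip [-47.2   0.4  31.3] toolaxes in rail cols
 [[ 0.979  0.     0.206]
 [ 0.    -1.    -0.001]
 [ 0.206  0.001 -0.979]] F rail [-7.9  0.8  1.3] -0.00023572971659199004
```

The force rises to 8 N at tip x ≈ -47 mm, as expected at the keeper's hard stop. I'll back off, rise and verify.

```bash
python3 -m inch '[{"dx":-0.5,"dy":0,"dz":-0.1,"wx":0,"wy":0,"wz":0},{"dx":-2,"dy":0,"dz":-0.42,"wx":0,"wy":0,"wz":0},{"dx":-2,"dy":0,"dz":-0.42,"wx":0,"wy":0,"wz":0},{"dx":0.4,"dy":0,"dz":-4,"wx":0,"wy":0,"wz":0},{"dx":-1,"dy":0,"dz":-4,"wx":0,"wy":0,"wz":0},{"dx":-1,"dy":0,"dz":-3,"wx":0,"wy":0,"wz":0},{"dx":0,"dy":0,"dz":0,"wx":0,"wy":0,"wz":0}]'
python3 -c "
from h import *
st()
w=eyes.snapshot('wrist')[:,:,::-1][:300,100:412];t=cv2.resize(eyes.snapshot('top')[:,:,::-1][130:250,210:340],None,fx=2.5,fy=2.5,interpolation=2)
cv2.imwrite('pics/fin.png',np.hstack([w,t]))"
```

```text
t: 12.72
tcp_pos: [0.5277, -0.2119, 0.2084]
tool_rot: [0.827, 0.553, 0.088, -0.055]
force: [0.3, 0.3, -0.1]
finger_gap: -0.003
gripper_force: 0.0
t 12.72 tcp rail mm [-148.3   -0.6  208.4] tip [-133.3   -1.1  137.4] toolaxes in rail cols
 [[ 0.978 -0.004  0.206]
 [-0.002 -1.    -0.006]
 [ 0.206  0.005 -0.978]] F rail [ 0.4 -0.1 -0.1] -0.0028889837277100722
```

View pics/fin.png

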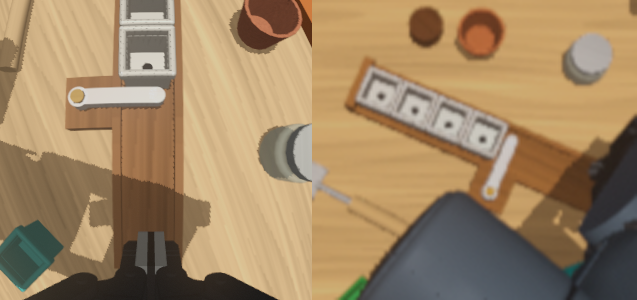

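The left half shows the keeper square across the channel, from (77,97) to (165,95), behind pot 4. The right half shows four closed-up pots against the end stop at (355,85), with nearby bystanders in place.

```bash
python3 -c "
from station import workorder
print(workorder.sign_off())"
```

```text
the job is handed in; nothing more can be done
None
```

The four pots stand closed up hard against the end stop, the keeper lies fully across the rail behind them, and the job was handed in about 13 s into the 40 s limit.

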